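Tip the drained flask flat and push it to the stop

ROBOT

A 7-joint arm with a two-finger parallel gripper is mounted at the origin on a cart in front of the work surface, level with it; the furniture and walls round the work are solid. World frame = base frame: x ahead of the robot, y to its left, z up, the work surface at z = 0. Lengths are in m, angles in rad, forces in N, time in s.
With the tool pointing down it reaches from about 0.425 to 0.925 m from the base axis. Payload 6.8 kg.
Tool frame: the origin (TCP) lies on the centre line of the jaws, within the pads' length; the fingertips stand 14 mm ahead of it and the grasp point (between the pads) lies 5 mm behind it (bot.finger_overhang is the distance from the TCP to the fingertips, in m); z points along the fingers, y is the line along which they close (so a half turn about z gives the same grasp; the last joint's range is limited). The gripper opens to 85 mm and grips with 20 to 120 N. Pads are 22 mm wide; open, the fingers measure 114 mm over their backs; the gripper's body (76 mm by 85 mm) begins 54 mm behind the grasp point. The pads swing forward as they close: fully open they stand 13 mm farther back than shut.
Start: joints at [-1.255, 0.477, 0.022, 1.555, -0.011, 1.109, -0.083], TCP at [0.278, 0.615, 0.245] pointing down, gripper open.
Joint ranges: [-2.96, 2.96], [-0.34, 2.1], [-1.41, 1.46], [0.24, 2.44], [-1.37, 4.51], [0.17, 1.92], [-2.96, 2.96]. Speed limits (rad/s): [2.39, 2.39, 3.14, 3.14, 3.14, 3.14, 3.14].

INTERFACE

Orientations are given as a unit quaternion [w, x, y, z].
In Python, from station import bot gives the robot as it stands.
- The arm moves only by the shell command python3 -m inch 'ROWS' [OPENING] [FORCE]. ROWS is JSON, a list of rows, each a list of 4 numbers: the shift along the tool's x, y, z in m, then the turn about the tool's z in degrees. A call has 1 to 12 rows; each row shifts and turns the commanded pose from where the row before left it, along the tool's axes as they then stand; what a row does not reach is not made up. A row lasts 1/10 s, in which the tool goes at most 50 mm and 8.59 degrees, less where a joint would pass 70% of its speed; a pose out of reach is approached as far as the arm can. A call is refused whole if a number of a shift passes 0.05 or a number of a turn 8.59, either way. A call with a gripper value outside its range is refused whole. OPENING is the finger opening in m, from 0 to 0.0854, set as the call begins (- or left out, the last holds). The fingers move at their own pace and stop on an object; FORCE is the grip in N (left out, the last holds). Time passes only in rows, so rows that do not move let the fingers close. It gives the time, the measured TCP pose, the force, the opening and the grip force at its end, in the units of the state.
- bot.get_obs(): the state, without advancing time (a new reading comes with each control period).
- bot.read_camera(name): name is "scene" or "side" or "wrist"; returns a dict with "color" (384x512x3 uint8, red, green, blue), "mtx" (3x3 intrinsics, pixels), "world_from_camera" (4x4, takes a point from camera to world coordinates); the wrist camera has in their place "hand_eye" (4x4, takes a point from camera to tool coordinates, whose origin is the TCP and whose axes are the flange's). Camera axes: x right, y up, looking along -z (the intrinsics and any distortion apply to the point x, -y, -z); pixel columns grow to the right and rows downward; lengths in m; the calibration is good to about 2 mm. A picture is of the moment at which its call begins: read the wrist's pose just before it. There is no depth.
- bot.hand_in(): hands the job in; it is judged then, once.
The state is a dict: "t": time; "q": joint angles; "joint_vel": joint speeds; "joint_torque": joint torques, N m; "eef_pos": TCP position; "tool_rot": TCP orientation; "contact_force": force on the tool from outside, world axes, zero at the start; "torque": the same for the moment, N m; "gripper_width": opening from 0.0 (shut) to 1.0 (fully open); "grasp_force": force on a finger pad.
Only numpy, scipy, OpenCV 4.12 (cv2) and the standard library are available. Lean on these libraries where they do the work, as an engineer would, in place of code of your own. Each camera call takes 0.05 s, during which the arm holds its last target. There are 200 camera calls.

TASK

The small brass denture flask was left standing on its edge to drain. Without gripping or lifting it, push it over with the fingers towards the aluminium stop that is screwed to the bench, so that it lies flat with its lid up, then slide it forward until its whole side sits flush against the stop. Leave the things standing around it alone.

Things in the scene. Friction and masses are not known exactly. Their poses are not given: they have to be found in the camera images.
- flask_center (a point): Centre of the brass denture flask, a rigid two-part box: 51 mm along own x, 56 along own y (70 with small lugs that touch nothing), 36 thick along own z, which points out of the lid. At the start it stands on a 56 x 36 mm side, own x up, 51 mm tall (centre 25.5 mm above the bench), lid facing away from the stop. Lying lid up, own z is up and the centre 18 mm above the bench.
- flask: The same flask, same axes, origin at the centre of its base face (opposite the lid); about 0.42 kg. Pushed near its top on the lid face, towards the stop, it tips over its lower far edge and falls flat by itself once tilted past about 35 degrees; pushed low, it slides upright.
- bench_stop: Fixed aluminium angle, 160 mm long (own y), upright leg 22 mm high, 4 mm flange behind. Origin on the bench at mid-length of the upright's front face, turned to the flask; own x points level away from the flask. The flask starts turned up to 0.3 rad from square, its centre 105 to 135 mm before the face; it is flush when it lies with its centre 25.5 mm before the face.
- cast: Bystander: grey plaster dental cast, 49 x 60 x 36 mm, origin under its centre. Left of the flask as seen facing the stop.
- crucible: Bystander: small clay crucible, 53 mm across, 44 mm high, origin under its centre. Left of the flask.
- bur_block: Bystander: white block of dental burs, 32 x 68 x 47 mm, origin under its centre. Right of the flask.
- pot: Bystander: beige round pot with lid, 68 mm across, 41 mm high, origin under its centre. Right of the flask.

How it is judged:
On the way:
1. the flask lies flat, lid up (angle between flask_center's own z axis and vertical below 0.1 rad and height (world z) of flask_center below 0.022 m), for 0.2 s.
At the end, for the whole second after the job is handed in: The flask lies flat on the bench, lid up (within 4 degrees), at rest, its side against the front face of the stop (gap under 4 mm at the middle of the side, square within 4 degrees), its centre within 52 mm of the stop's middle so that its whole side is against the stop (angle between flask_center's own z axis and vertical below 0.07 rad and height (world z) of flask_center below 0.022 m and x of flask_center in the frame of bench_stop between -0.0295 and -0.022 m and y of flask_center in the frame of bench_stop between -0.052 and 0.052 m and angle between the x axis of flask_center and the x axis of bench_stop, either way round below 0.07 rad and linear speed of flask below 0.01 m/s); the robot touches nothing.
It fails at once if the flask was lifted off the bench (height (world z) of flask_center above 0.04 m).
It fails at once if the cast was moved more than 15 mm or knocked over (distance of cast from where it was at the start of the episode above 0.015 m or angle between cast's own z axis and vertical above 0.3 rad).
It fails at once if the crucible was moved more than 15 mm or knocked over (distance of crucible from where it was at the start of the episode above 0.015 m or angle between crucible's own z axis and vertical above 0.3 rad).
It fails at once if the bur block was moved more than 15 mm or knocked over (distance of bur_block from where it was at the start of the episode above 0.015 m or angle between bur_block's own z axis and vertical above 0.3 rad).
It fails at once if the round lidded pot was moved more than 15 mm or knocked over (distance of pot from where it was at the start of the episode above 0.015 m or angle between pot's own z axis and vertical above 0.3 rad).
It also fails if it takes over 43 s, if anything falls off the work surface, if the arm or the gripper's body presses on something with over 40 N, if the wrist force passes 120 N, or if a joint passes its speed limit or range.

## Working session

There is one attempt and no reset: what is moved stays moved. The work goes in short steps, Python scripts to look and compute and a shell command to move; the robot and the scene stay as the last step left them, time stands still between calls to the robot, and variables do not carry over. Pictures are saved under pics/ and viewed, at most 10 in all, crops included, and the job is handed in when it is done.

```bash
mkdir -p pics
cat > h.py <<'E'
import numpy as np,cv2
from station import bot
def snap(n,f):
    c=bot.read_camera(n); cv2.imwrite(f'pics/{f}.png',c['color'][:,:,::-1]); np.savez(f'pics/{f}.npz',K=c['mtx'],T=c.get('world_from_camera',c.get('hand_eye'))); return c
def pt(f,u,v,z):
    d=np.load(f'pics/{f}.npz');K,T=d['K'],d['T']
    r=np.linalg.inv(K)@[u,v,1.]; r=T[:3,:3]@[r[0],-r[1],-r[2]]; o=T[:3,3]
    return (o+r*(z-o[2])/r[2]).round(4)
E
python3 - <<'E'
from h import *
a=snap('scene','s0');b=snap('side','d0')
for c in(a,b):print(c['world_from_camera'].round(3).tolist(),c['mtx'].round(1).tolist(), [k for k in c])
o=bot.get_obs();print({k:np.round(v,3) for k,v in o.items()})
E
```

```text
[[0.764, 0.301, -0.57, 0.089], [-0.644, 0.33, -0.69, -0.585], [-0.019, 0.895, 0.446, 0.416], [0.0, 0.0, 0.0, 1.0]] [[392.2, 0.0, 252.0], [0.0, 392.2, 186.6], [0.0, 0.0, 1.0]] ['color', 'mtx', 'world_from_camera']
[[0.914, 0.278, -0.295, 0.288], [-0.405, 0.619, -0.673, -0.649], [-0.005, 0.734, 0.679, 0.726], [0.0, 0.0, 0.0, 1.0]] [[460.1, 0.0, 257.2], [0.0, 460.1, 198.0], [0.0, 0.0, 1.0]] ['color', 'mtx', 'world_from_camera']
{'t': np.float64(0.1), 'q': array([-1.255,  0.478,  0.022,  1.556, -0.011,  1.109, -0.083]), 'joint_vel': array([ 0.   , -0.002,  0.001, -0.001,  0.001,  0.001, -0.001]), 'joint_torque': array([ 4.0000e-03, -5.9776e+01,  1.6130e+00, -2.8195e+01,  1.3000e-02,
        5.0000e-03,  0.0000e+00]), 'eef_pos': array([0.277, 0.615, 0.244]), 'tool_rot': array([-0.   ,  0.21 ,  0.978, -0.001]), 'contact_force': array([-0.544,  0.379, -1.036]), 'torque': array([ 0.053, -0.04 ,  0.012]), 'grasp_force': np.float64(0.0), 'gripper_width': np.float64(1.0)}
```

View pics/s0.png

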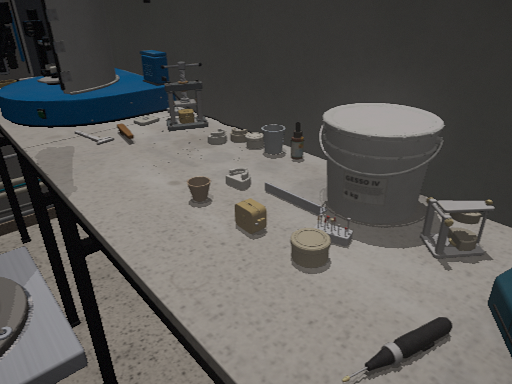

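View pics/d0.png

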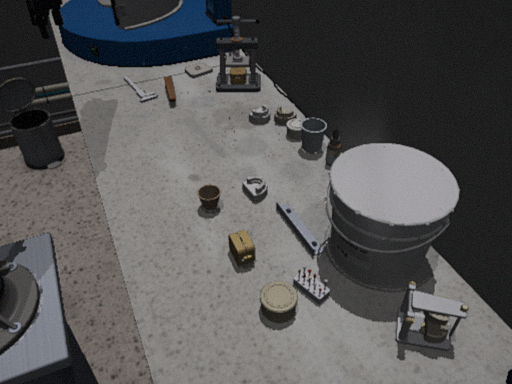

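The scene view shows the brass flask near (251,216) and the stop running (265,185)–(322,212). In the side view they are near (242,247) and (278,203)–(317,249). The cast and crucible are above the flask, the pot and burs below it. I'll zoom in next.

Run:
```python
from h import *
d=cv2.imread('pics/d0.png')[165:325,190:350];s=cv2.imread('pics/s0.png')[155:275,180:360]
a=cv2.resize(d,None,fx=3.75,fy=3.75,interpolation=cv2.INTER_CUBIC)
cv2.imwrite('pics/z0.png',a)
for f,uv in(('d0',[(278,203),(317,249),(242,247),(255,187),(209,197),(278,300),(311,285)]),('s0',[(265,185),(322,212)])):
  for p in uv: print(f,p,pt(f,*p,0.022))
```

```text
d0 (278, 203) [0.6295 0.0146 0.022 ]
d0 (317, 249) [ 0.6424 -0.1388  0.022 ]
d0 (242, 247) [ 0.5067 -0.0722  0.022 ]
d0 (255, 187) [0.6044 0.085  0.022 ]
d0 (209, 197) [0.4958 0.0963 0.022 ]
d0 (278, 300) [ 0.5177 -0.2166  0.022 ]
d0 (311, 285) [ 0.5885 -0.2118  0.022 ]
s0 (265, 185) [0.6195 0.0109 0.022 ]
s0 (322, 212) [ 0.6222 -0.1551  0.022 ]
```

View pics/z0.png

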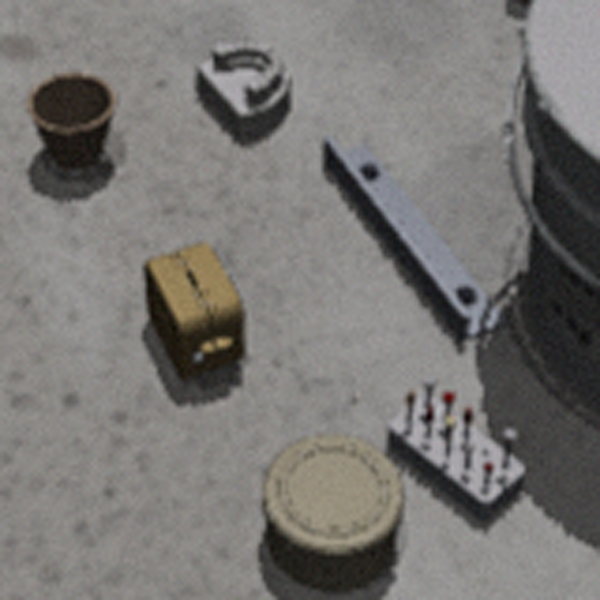

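The zoomed crop shows the flask's top corners near (147,265), (205,244), (243,303) and (186,325). The stop's top front edge runs from about (325,140) to (463,318). Next I compute positions from these.

Run:
```python
from h import *
P=lambda u,v,z:pt('d0',190+u/3.75,165+v/3.75,z)[:2]
c=np.array([P(*p,.051) for p in[(147,265),(205,244),(243,303),(186,325)]]);print('flask',c.tolist(),c.mean(0))
for e in (c[1]-c[0],c[2]-c[3],c[2]-c[1],c[3]-c[0]):print(np.linalg.norm(e),np.degrees(np.arctan2(e[1],e[0])))
for a,b,z in(((325,140),(463,318),.022),((325,168),(463,342),0)):
  A,B=P(*a,z),P(*b,z);e=A-B;print('stop',A,B,np.linalg.norm(e),np.degrees(np.arctan2(e[1],e[0])))
print('cruc',P(72,102,.044),'cast',P(245,85,.036),'pot',P(333,492,.041),'bur',[P(*p,.03) for p in[(390,430),(430,395),(523,470),(485,505)]])
# stop in both images: bluish mask
for f in('d0','s0'):
  im=cv2.imread(f'pics/{f}.png');h=cv2.cvtColor(im,cv2.COLOR_BGR2HSV)
  m=cv2.inRange(h,(14,90,60),(30,255,255));n,l,st,ce=cv2.connectedComponentsWithStats(m)
  for i in range(1,n):
    if st[i,4]>60: print(f,st[i],ce[i].round(1))
s=cv2.imread('pics/s0.png')[160:250,215:345]
cv2.imwrite('pics/z1.png',cv2.resize(s,None,fx=6,fy=6,interpolation=cv2.INTER_CUBIC))
```

```text
flask [[0.4859, -0.0581], [0.5198, -0.0566], [0.5216, -0.1033], [0.4889, -0.105]] [ 0.50405 -0.08075]
0.033933169613226566 2.5335588883945745
0.03274415978460887 2.9760004918944123
0.046734676633095475 -87.79269001427181
0.04699585088068945 -86.34001110857061
stop [0.6277 0.0178] [ 0.6349 -0.1378] 0.15576649190374675 92.64932880319043
stop [0.6276 0.0164] [ 0.6373 -0.1369] 0.15360657538009234 93.62054227732102
cruc [0.495  0.0877] cast [0.5979 0.068 ] pot [ 0.5163 -0.2216] bur [array([ 0.562 , -0.1931]), array([ 0.5906, -0.1818]), array([ 0.6102, -0.241 ]), array([ 0.5832, -0.2512])]
d0 [230  67  16   8 111] [237.6  70.7]
d0 [229 230  25  24 336] [241.4 241.5]
s0 [178 109  16  14 159] [186.2 115.1]
s0 [117 124  15  12  77] [124.4 129.3]
s0 [237 199  29  17 241] [251.5 206.3]
```

View pics/z1.png

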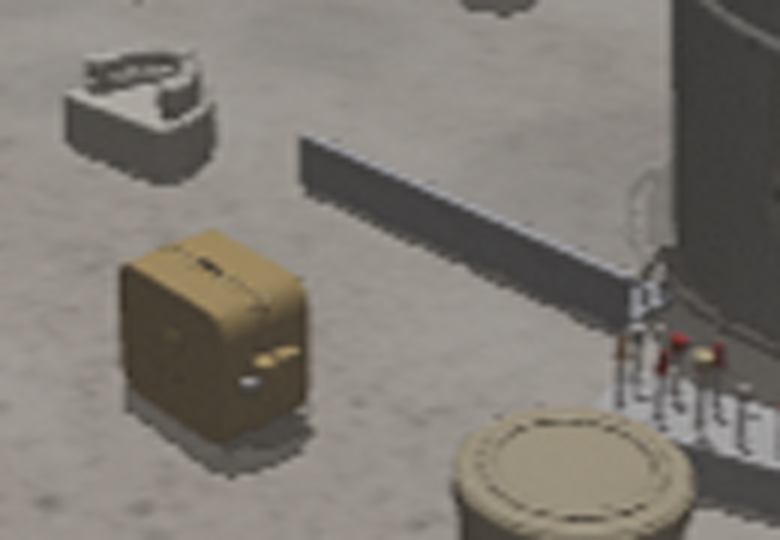

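The two views agree. The flask is at about (0.503,-0.081) and nearly square. The stop face's midpoint is about (0.632,-0.06), with its normal about +3° from world x. Time to move.

```bash
python3 -m inch '[[-0.033,-0.037,0,0],[-0.033,-0.037,0,0],[-0.033,-0.037,0,0],[-0.033,-0.037,0,0],[-0.033,-0.037,0,0],[-0.033,-0.037,0,0],[-0.033,-0.037,0,0],[-0.033,-0.037,0,0],[-0.033,-0.037,0,0],[-0.033,-0.037,0,0],[-0.033,-0.037,0,0],[0,0,0,0]]' 0.014 20; python3 -m inch '[[0,0,0,-8.5],[0,0,0,-8.5],[0,0,0,-8.5],[0,0,0,-1.7],[0,0,0,0],[0,0,0,0]]'
```

```text
t: 1.3
eef_pos: [0.4421, 0.0883, 0.2453]
tool_rot: [0.0, 0.215, 0.977, -0.001]
contact_force: [-1.0, 1.2, -0.0]
gripper_width: 0.165
grasp_force: 0.0
t: 1.9
eef_pos: [0.441, 0.0952, 0.2452]
tool_rot: [-0.0, -0.024, 1.0, -0.0]
contact_force: [0.1, -0.1, -0.4]
gripper_width: 0.165
grasp_force: 0.0
```

```bash
python3 -m inch '[[0.001,-0.044,0,0],[0.001,-0.044,0,0],[0.001,-0.044,0,0],[0.001,-0.044,0,0],[0,0,0,0],[0,0,0,0]]'
python3 - <<'E'
from h import *
from scipy.spatial.transform import Rotation as R
o=bot.get_obs();c=snap('wrist','w0')
q=o['tool_rot'];T=np.eye(4);T[:3,:3]=R.from_quat([*q[1:],q[0]]).as_matrix();T[:3,3]=o['eef_pos']
np.savez('pics/w0.npz',K=c['mtx'],T=T@c['hand_eye']);print((T@c['hand_eye']).round(3).tolist(),o['eef_pos'])
E
```

```text
t: 2.5
eef_pos: [0.4459, -0.0816, 0.2453]
tool_rot: [-0.0, -0.023, 1.0, 0.0]
contact_force: [-0.1, 0.1, 0.4]
gripper_width: 0.165
grasp_force: 0.0
[[-0.047, -0.953, -0.3, 0.369], [0.999, -0.044, -0.015, -0.085], [0.002, -0.3, 0.954, 0.374], [0.0, 0.0, 0.0, 1.0]] [ 0.44594978 -0.08155317  0.24528493]
```

View pics/w0.png

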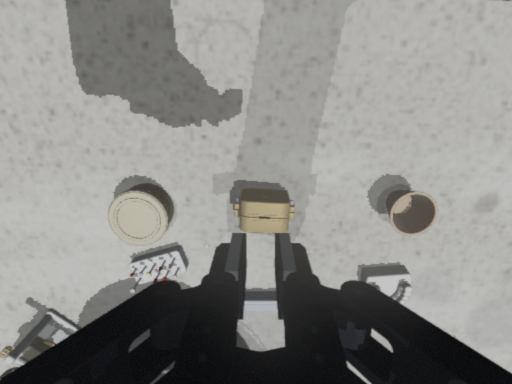

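The wrist view shows the flask's top face spanning (242,205)–(290,232), with its lugs at rows 207–210. A strip of the stop is visible at (243–278, 290–308). I'll measure the yaws from these edges.

Run:
```python
from h import *
im=cv2.imread('pics/w0.png');h=cv2.cvtColor(im,cv2.COLOR_BGR2HSV)
m=cv2.inRange(h,(12,70,40),(32,255,255));m[:,:225]=0;m[:,305:]=0;m[:180]=0;m[245:]=0
cols=range(250,284,2)
ed=[(u,np.where(m[:,u])[0].max()+.5) for u in cols]
P=np.array([pt('w0',*p,.051)[:2] for p in ed]);k=np.polyfit(P[:,1],P[:,0],1);print('stop-side top edge x at y=-.081',np.polyval(k,-.081),'normal deg',-np.degrees(np.arctan(k[0])))
for v in(214,220,226):
  w=np.where(m[v])[0];print(v,w.min(),w.max(),pt('w0',w.min(),v,.051)[:2],pt('w0',w.max()+1,v,.051)[:2])
print(h[196:236:2,265].tolist())
g=cv2.cvtColor(im,cv2.COLOR_BGR2GRAY).astype(int)
for u in(250,260,270): print(u,g[282:315,u].tolist())
```

```text
Traceback (most recent call last):
ValueError: zero-size array to reduction operation maximum which has no identity
```

Run:
```python
from h import *
im=cv2.imread('pics/w0.png');h=cv2.cvtColor(im,cv2.COLOR_BGR2HSV)
print(h[186:238:3,265].tolist())
m=((h[...,1]>60)&(h[...,2]>40)).astype(np.uint8);m[:,:225]=0;m[:,305:]=0;m[:180]=0;m[245:]=0
ed=[(u,np.where(m[:,u])[0].max()+.5) for u in range(246,288,2) if m[:,u].any()]
P=np.array([pt('w0',*p,.051)[:2] for p in ed]);k=np.polyfit(P[:,1],P[:,0],1);print(ed,'x at y=-.081',np.polyval(k,-.081),'normal deg',-np.degrees(np.arctan(k[0])))
for v in(214,220,226):
  w=np.where(m[v])[0]
  if len(w):print(v,w.min(),w.max(),pt('w0',w.min(),v,.051)[:2],pt('w0',w.max()+1,v,.051)[:2])
g=cv2.cvtColor(im,cv2.COLOR_BGR2GRAY).astype(int)
for u in(250,260,270): print(u,g[282:312,u].tolist())
```

```text
[[24, 13, 99], [21, 39, 86], [22, 47, 81], [19, 50, 81], [22, 47, 81], [22, 56, 87], [21, 64, 179], [22, 65, 180], [22, 66, 179], [21, 65, 177], [21, 67, 137], [21, 66, 173], [22, 66, 177], [22, 67, 176], [22, 66, 173], [22, 65, 170], [24, 8, 164], [24, 7, 176]]
[(246, np.float64(230.5)), (248, np.float64(230.5)), (250, np.float64(230.5)), (252, np.float64(230.5)), (254, np.float64(230.5)), (256, np.float64(231.5)), (258, np.float64(231.5)), (260, np.float64(231.5)), (262, np.float64(231.5)), (264, np.float64(231.5)), (266, np.float64(231.5)), (268, np.float64(231.5)), (270, np.float64(231.5)), (272, np.float64(231.5)), (274, np.float64(232.5)), (276, np.float64(232.5)), (278, np.float64(232.5)), (280, np.float64(232.5)), (282, np.float64(232.5)), (284, np.float64(232.5)), (286, np.float64(230.5))] x at y=-.081 0.5197642718188207 normal deg -0.1694355036556725
214 235 292 [ 0.5005 -0.1053] [ 0.4976 -0.0423]
220 241 287 [ 0.5072 -0.0986] [ 0.5049 -0.0472]
226 241 286 [ 0.5144 -0.0984] [ 0.5121 -0.0478]
250 [183, 183, 182, 181, 177, 173, 160, 117, 104, 82, 74, 73, 73, 73, 73, 71, 73, 75, 107, 161, 180, 181, 171, 177, 178, 179, 177, 177, 179, 171]
260 [178, 178, 178, 178, 176, 166, 122, 112, 104, 84, 74, 71, 74, 73, 72, 74, 74, 74, 108, 160, 180, 181, 172, 177, 178, 179, 178, 177, 180, 173]
270 [178, 175, 174, 174, 174, 165, 124, 114, 107, 83, 71, 73, 74, 74, 72, 71, 73, 76, 106, 160, 178, 178, 172, 177, 178, 178, 178, 178, 180, 172]
```

```bash
python3 -c "
from h import *
print(pt('w0',250,300.5,.022),pt('w0',270,300.5,.022),pt('w0',260,288,.0),bot.finger_overhang)"
python3 -m inch '[[0,0.005,0.048,0],[0,0,0.048,0],[0,0,0.048,0],[0,0,0.048,0],[0,0,0,0],[0,0,0,0]]'
python3 -m inch '[[-0.01,0,0,0],[-0.01,0,0,0],[-0.005,0,0,0],[-0.005,0,0,0],[-0.005,0,0,0],[0,0,0,0]]'
```

```text
[ 0.6324 -0.0849  0.022 ] [ 0.6312 -0.059   0.022 ] [ 0.6282 -0.0721  0.    ] 0.014
t: 3.15
eef_pos: [0.4455, -0.075, 0.0534]
tool_rot: [-0.001, -0.026, 1.0, 0.0]
contact_force: [0.8, -0.4, 0.6]
gripper_width: 0.166
grasp_force: 0.0
t: 3.75
eef_pos: [0.4808, -0.0742, 0.0535]
tool_rot: [-0.0, -0.025, 1.0, 0.0]
contact_force: [-3.2, -0.1, 3.3]
gripper_width: 0.169
grasp_force: 1.9
```

```bash
python3 -m inch '[[-0.006,0,0,0],[-0.006,0,0,0],[-0.006,0,0,0],[-0.006,0,0,0],[0,0,0,0]]'
python3 -m inch '[[-0.006,0,0,0],[-0.006,0,0,0],[0,0,0,0],[0,0,0,0],[0,0,0,0]]'
python3 - <<'E'
from h import *
snap('side','d1')
d=cv2.imread('pics/d1.png')[165:325,190:350]
cv2.imwrite('pics/z2.png',cv2.resize(d,None,fx=3.75,fy=3.75,interpolation=cv2.INTER_CUBIC))
E
```

```text
t: 4.25
eef_pos: [0.5076, -0.0736, 0.0548]
tool_rot: [0.003, -0.025, 1.0, -0.0]
contact_force: [0.5, -0.9, 0.6]
gripper_width: 0.166
grasp_force: 0.0
t: 4.75
eef_pos: [0.5164, -0.0723, 0.053]
tool_rot: [-0.0, -0.025, 1.0, -0.0]
contact_force: [-0.1, -0.8, 0.4]
gripper_width: 0.163
grasp_force: 0.0
```

View pics/z2.png

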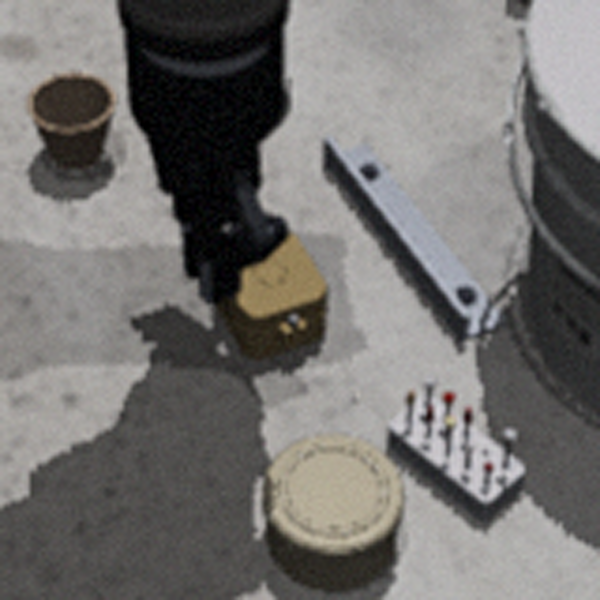

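The flask lies flat with its lid up. In the crop its front top edge runs (290,237)–(327,295), and its lower near corner is around (240,310). I'll back off, lower and push low.

```bash
python3 -c "
from h import *
P=lambda u,v,z:pt('d1',190+u/3.75,165+v/3.75,z)[:2]
print(P(290,237,.036),P(327,295,.036),P(242,312,.036))"
python3 -m inch '[[0.03,0,0,0],[0.03,0,0,0],[0,0,0,0],[0,0,0,0],[0,0,0.031,0],[0,0,0,0],[0,0,0,0]]'
```

```text
[ 0.5697 -0.0577] [ 0.5698 -0.1043] [ 0.5238 -0.0967]
t: 5.5
eef_pos: [0.4571, -0.0754, 0.0223]
tool_rot: [-0.0, -0.025, 1.0, -0.0]
contact_force: [-0.1, -0.5, 0.7]
gripper_width: 0.161
grasp_force: 0.0
```

```bash
python3 -m inch '[[-0.02,0,0,0],[-0.02,0,0,0],[-0.008,0,0,0],[-0.008,0,0,0],[-0.008,0,0,0],[-0.008,0,0,0],[-0.008,0,0,0],[-0.008,0,0,0],[-0.008,0,0,0],[-0.005,0,0,0],[0,0,0,0]]'
python3 -m inch '[[-0.003,0,0,0],[-0.003,0,0,0],[0,0,0,0]]'
```

```text
t: 6.6
eef_pos: [0.5577, -0.0703, 0.0222]
tool_rot: [-0.0, -0.025, 1.0, -0.0]
contact_force: [-0.6, 0.2, -0.1]
gripper_width: 0.166
grasp_force: 0.2
t: 6.9
eef_pos: [0.5636, -0.0699, 0.0222]
tool_rot: [-0.0, -0.025, 1.0, -0.0]
contact_force: [-1.7, -0.7, -1.3]
gripper_width: 0.166
grasp_force: 0.9
```

```bash
python3 -m inch '[[-0.003,0,0,0],[-0.002,0,0,0],[0,0,0,0]]'
python3 -m inch '[[-0.002,0,0,0],[-0.002,0,0,0],[0,0,0,0]]'
python3 -m inch '[[-0.002,0,0,0],[0,0,0,0]]'
```

```text
t: 7.2
eef_pos: [0.5693, -0.0696, 0.0223]
tool_rot: [0.0, -0.026, 1.0, -0.0]
contact_force: [-1.5, -0.4, -0.5]
gripper_width: 0.166
grasp_force: 0.6
t: 7.5
eef_pos: [0.5717, -0.0695, 0.0222]
tool_rot: [-0.001, -0.025, 1.0, 0.0]
contact_force: [-5.8, -0.1, 3.0]
gripper_width: 0.165
grasp_force: 2.8
t: 7.7
eef_pos: [0.5717, -0.0695, 0.0219]
tool_rot: [-0.003, -0.025, 1.0, 0.0]
contact_force: [-10.3, -0.3, 7.3]
gripper_width: 0.161
grasp_force: 5.2
```

It stalls at x=0.5717 with the force rising, so it is against the stop. I'll press slightly more, back off along the push line and look.

```bash
python3 -m inch '[[-0.002,0,0,0],[0,0,0,0],[0,0,0,0]]'; python3 -m inch '[[0.004,0,0,0],[0.004,0,0,0],[0.02,0,0,0],[0.04,0,0,0],[0.04,0,0,0],[0,0,-0.05,0],[0,0,-0.05,0],[0,0,-0.05,0],[0,0,0,0],[0,0,0,0]]'
python3 - <<'E'
from h import *
snap('side','d2');snap('scene','s2')
d=cv2.imread('pics/d2.png')[185:285,240:340];s=cv2.imread('pics/s2.png')[155:255,225:325]
f=lambda i:cv2.resize(i,(400,400),interpolation=cv2.INTER_CUBIC)
cv2.imwrite('pics/z3.png',np.hstack([f(d),f(s)]))
E
```

```text
t: 8.0
eef_pos: [0.5718, -0.0695, 0.0217]
tool_rot: [-0.005, -0.025, 1.0, 0.001]
contact_force: [-13.8, 0.6, 10.7]
gripper_width: 0.161
grasp_force: 7.5
t: 9.0
eef_pos: [0.4706, -0.0745, 0.174]
tool_rot: [0.003, -0.026, 1.0, 0.0]
contact_force: [-0.7, 0.7, -0.5]
gripper_width: 0.162
grasp_force: 0.0
```

View pics/z3.png

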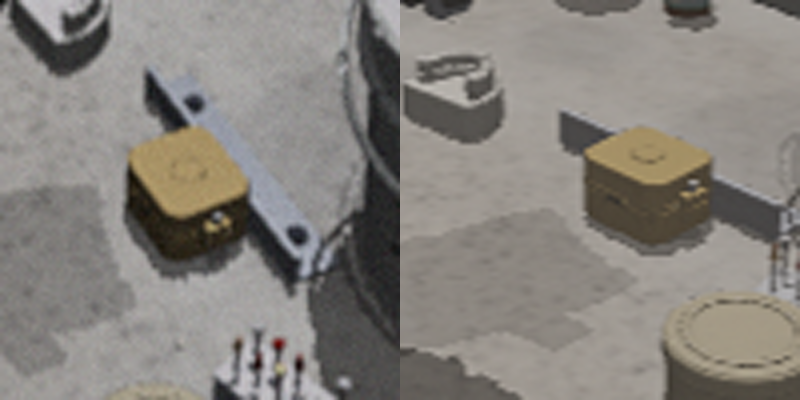

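Both views show the flask lying lid up, its side against the stop near the stop's middle. The bystanders look untouched and the tool is clear.

```bash
python3 -c "
from station import bot
print(bot.hand_in())"
```

```text
the job is handed in; nothing more can be done
None
```

I tipped the flask over lid up and slid it until it stalled against the stop. The last camera views show it flush and near the stop's middle, with the bystanders looking untouched. I handed the job in at about 9 s; no verdict came back.

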